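# Weigh the drying basket on the sprung-hook balance

### The arm

A 7-joint arm with a two-finger parallel gripper is mounted at the origin on the work surface. World frame = base frame: x ahead of the robot, y to its left, z up, the work surface at z = 0. Lengths are in m, angles in rad, forces in N, time in s.
With the tool pointing down it reaches from about 0.425 to 0.925 m from the base axis. Payload 6.8 kg.
Tool frame: the origin (TCP) lies on the centre line of the jaws, within the pads' length; the fingertips stand 22 mm ahead of it and the grasp point (between the pads) lies 3 mm ahead of it; z points along the fingers, y is the line along which they close (so a half turn about z gives the same grasp; the last joint's range is limited). The gripper opens to 88 mm and grips with 3 to 60 N. Pads are 20 mm wide; open, the fingers measure 115 mm over their backs; the gripper's body (75 mm by 178 mm) begins 61 mm behind the grasp point.
Start: joints at [1.027, 0.477, 0.022, 1.555, -0.011, 1.109, -0.083], TCP at [0.285, -0.612, 0.245] pointing down, gripper open.
Joint ranges: [-2.96, 2.96], [-0.34, 2.1], [-1.41, 1.46], [0.24, 2.44], [-1.37, 4.51], [0.17, 1.92], [-2.96, 2.96]. Speed limits (rad/s): [2.39, 2.39, 3.14, 3.14, 3.14, 3.14, 3.14].

### API

Orientations are given as a rotation vector (axis times angle).
In Python, from workcell import ctrl, cams gives the robot as it stands.
- The arm moves only by the tool send_rows, never from a script. Its argument "deltas" is a list of rows, each an object with "translation": the shift along the tool's x, y, z in cm, a list of three; "rotation": the turn, a rotation vector about the tool's x, y, z in rad, a list of three; "grip": the finger opening in cm, from 0 to 8.78. In form: [{"translation": [x, y, z], "rotation": [wx, wy, wz], "grip": grip}, ...]. A call has 1 to 10 rows; each row shifts and turns the commanded pose from where the row before left it, along the tool's axes as they then stand; what a row does not reach is not made up. A row lasts 1/8 s, in which the tool goes at most 62.5 mm and 10.7 degrees, less where a joint would pass 70% of its speed; a pose out of reach is approached as far as the arm can. A call with a gripper value outside its range is refused whole. The fingers move at their own pace and stop on an object; "force" is the grip in N (left out, the last holds). Time passes only in rows, so rows that do not move let the fingers close. It gives the time, the measured TCP pose, the force, the opening and the grip force at its end, in the units of the state.
- ctrl.read_state(): the state, without advancing time (a new reading comes with each control period).
- cams.get_image(name): name is "scene" or "top"; returns a dict with "pixels" (480x640x3 uint8, red, green, blue), "mtx" (3x3 intrinsics, pixels), "pose" (4x4, takes a point from camera to world coordinates). Camera axes: x right, y down, z forward; pixel columns grow to the right and rows downward; lengths in m; the calibration is good to about 2 mm. A picture is of the moment at which its call begins. There is no depth.
- ctrl.hand_in(): hands the job in; it is judged then, once.
The state is a dict: "time_s": time; "joint_pos": joint angles; "dq": joint speeds; "tau": joint torques, N m; "ee_pos": TCP position; "tool_rot": TCP orientation; "ft_force": force on the tool from outside, world axes, zero at the start; "torque": the same for the moment, N m; "opening": finger opening in m; "grasp_force": force on a finger pad.
Only numpy, scipy, OpenCV 4.12 (cv2) and the standard library are available. Lean on these libraries where they do the work, as an engineer would, in place of code of your own. Each camera call takes 0.05 s, during which the arm holds its last target. There are 200 camera calls.

### The job

Pick up the drying basket by its tab and hang it by its eye in the bend of the balance's sprung hook, easing the weight over so gently that, when you let go, the hook neither drops nor springs back. Let go, wait until basket and hook have come to rest, and only then press the key on the indicator console fully down and let it up again. Leave the basket hanging there and do not disturb the jar, the beaker or the spatula.

Things in the scene. Friction and masses are not known exactly. Their poses are not given: they have to be found in the camera images.
- basket: Loose steel drying basket, 0.16 to 0.46 kg (unknown), white ceramic sample fixed in it. Dish 80 mm across, 36 mm high; wire bail up to an upright wire eye; flat grip tab on top; 173 mm high in all. Origin: centre of the underside; z up; x points through the eye (eye and bail lie in the y-z plane). The same shape turned half a turn. Stands on the bench at the start.
- tab (a point): Grip point in the basket's tab, 155 mm above the basket's origin. The tab is an upright plate 10 mm thick (basket y), 22 mm wide (basket x), 133 to 173 mm above the origin: grip its 10 mm from above, fingertips staying above the eye's wire (its top is at 133.5 mm).
- eye_crown (a point): Underside of the top of the basket's eye, 128.5 mm above the basket's origin: this point bears on the hook. The eye is of 5 mm wire; its opening is 34 mm high (94.5 to 128.5 mm above the origin), about 31 mm wide at mid-height, narrowing to a blunt peak at the top.
- stand: Fixed white balance stand. Base plate 18 mm thick, 150 mm wide, from -65 to +135 mm along its x; column 36 mm wide, top 262 mm above the bench, front face at x = +79 mm. Origin: on the bench right under the hook's seat; x runs level from the hook's seat to the column, so the hook points along -x, towards the robot; z up.
- hook_seat (a point): Top of the hook's 8 mm round bar at the bottom of its V bend, 235 mm above the bench when unloaded; moves down with the hook. Axes as the stand's. The bar's underside here is 9 mm lower. The bar climbs about 30 degrees both ways: along -x to the free tip, along +x to a level part (30 to 61 mm away, top 16 mm higher) that ends in the slide block on the column.
- console: Fixed cream indicator console, a box 120 (x) by 170 (y) by 50 mm high with a dark display; origin: centre of its underside. It carries one round key, 25 mm from its centre towards its -x side.
- key_top (a point): Centre of the top of the key, a black round push key 28 mm across in a grey collar on top of the console; about 72 mm above the bench when up.
- key (a joint): How far the key is pressed, m: 0 up, 0.006 fully down (takes 5 N, starts to move at 1.5 N). It springs up by itself.
- jar: Bystander: amber glass jar with a white cap, 56 mm across, 75 mm high, standing beyond the work. Origin: centre of its underside.
- beaker: Bystander: glass beaker, 64 mm across, 80 mm high, standing beyond the work. Origin: centre of its underside.
- spatula: Bystander: steel spatula 180 mm long, lying flat on the bench between robot and balance.
- hook_tip (a point): Centre of the rounded free end (radius 4 mm) of the hook, 26 mm from the seat along -x and 12 mm above it; its top is 16 mm above the seat. To thread the eye on, carry the eye's crown about 22 mm above the seat's height and move along +x from beyond the tip, then lower.
- hook (a joint): How far the hook has dipped, m; 0 unloaded, bottom stop 0.075. Spring 80 N per metre: the basket's weight dips it 20 to 56 mm, according to its mass. Lightly damped: it bobs for a second or two when let go out of balance; letting go more than about 5 mm (0.4 N) out of balance is too rough.
Mind the look-alikes: they are no part of the job. Leave any green or turquoise look-alike of the basket alone. Leave any brown or red look-alike of the console alone.

How it is judged:
By the outcome, as a careful person would: the job done as asked, in the order asked, and still so for the second after the job is handed in, with the robot touching nothing.
It also fails if it takes over 72 s, if anything falls off the work surface, if the arm or the gripper's body presses on something with over 40 N, if the wrist force passes 120 N, or if a joint passes its speed limit or range.

## Working session

There is one attempt and no reset: what is moved stays moved. The work goes in short steps, Python scripts to look and compute and a tool call to move; the robot and the scene stay as the last step left them, time stands still between calls to the robot, and variables do not carry over. Pictures are saved under pics/ and viewed, at most 10 in all, crops included, and the job is handed in when it is done.

Besides the shell and the picture viewer there is one more tool, called after ">>>" as name([rows], argument=value, ...), one row to a line, values as JSON. send_rows: Moves the arm, as the interface text tells. Its arguments: {"type":"object","properties":{"deltas":{"type":"array","items":{"type":"object","properties":{"translation":{"type":"array","items":{"type":"number"}},"rotation":{"type":"array","items":{"type":"number"}},"grip":{"type":"number"}}}},"force":{"type":"number"}},"required":["deltas"]}

```bash
mkdir -p pics; python3 - <<'E'
from workcell import ctrl,cams
import cv2,numpy as np
s=ctrl.read_state();print({k:np.round(v,3) for k,v in s.items()})
for n in("scene","top"):
    d=cams.get_image(n);cv2.imwrite(f"pics/{n}0.png",d["pixels"][:,:,::-1]);print(n,d["mtx"].tolist(),np.round(d["pose"],4).tolist())
E
```

```text
{'time_s': np.float64(0.0), 'joint_pos': array([ 1.027,  0.478,  0.022,  1.556, -0.011,  1.109, -0.083]), 'dq': array([ 0.001, -0.001, -0.001,  0.001, -0.001,  0.001,  0.001]), 'tau': array([-1.0000e-03, -5.8285e+01,  1.5340e+00, -2.7261e+01, -5.4000e-02,
        1.7000e-02,  0.0000e+00]), 'ee_pos': array([ 0.285, -0.611,  0.244]), 'tool_rot': array([-3.066e+00, -6.790e-01,  1.000e-03]), 'ft_force': array([-0.004,  0.865, -0.104]), 'torque': array([-0.023,  0.019, -0.026]), 'grasp_force': np.float64(0.0), 'opening': np.float64(0.088)}
scene [[457.3242273781332, 0.0, 316.72375368201267], [0.0, 457.3242273781332, 241.44249926193424], [0.0, 0.0, 1.0]] [[0.1037, 0.8426, -0.5285, 1.0522], [0.9946, -0.0841, 0.061, -0.1346], [0.0069, -0.532, -0.8467, 0.98], [0.0, 0.0, 0.0, 1.0]]
top [[573.370352396993, 0.0, 321.2244672073893], [0.0, 573.370352396993, 236.58044185371773], [0.0, 0.0, 1.0]] [[-0.0161, -0.9984, 0.0538, 0.4393], [-0.9998, 0.0167, 0.0109, -0.0756], [-0.0118, -0.0537, -0.9985, 1.5948], [0.0, 0.0, 0.0, 1.0]]
```

View pics/scene0.png

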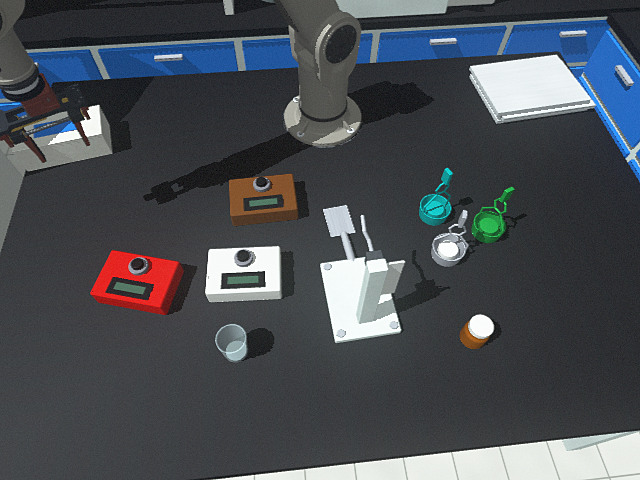

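View pics/top0.png

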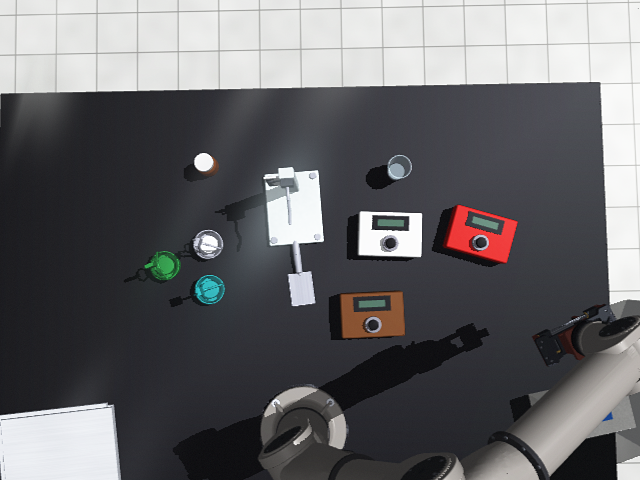

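The scene view shows the steel basket at about (448,250) and the stand at (360,300) with its hook near (365,220). The white console is at (244,275) with its key at (243,257). In the top view the basket is at (208,244), the hook at (290,205) and the key at (390,243). Next I'll make enlarged crops.

```bash
python3 - <<'E'
import cv2,numpy as np
s=cv2.imread("pics/scene0.png");t=cv2.imread("pics/top0.png")
def c(im,x,y,w,h,k): return cv2.resize(im[y:y+h,x:x+w],(w*k,h*k),interpolation=cv2.INTER_CUBIC)
a=np.hstack([c(s,420,200,66,75,4)[:, :],c(s,310,195,134,75,4)])
b=np.hstack([c(t,180,220,66,75,4),c(t,250,160,90,75,4)])
b=np.pad(b,((0,0),(0,a.shape[1]-b.shape[1]),(0,0)))
cv2.imwrite("pics/m.png",np.vstack([a,b])[:600,:800])
E
```

```text
(no output)
```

View pics/m.png

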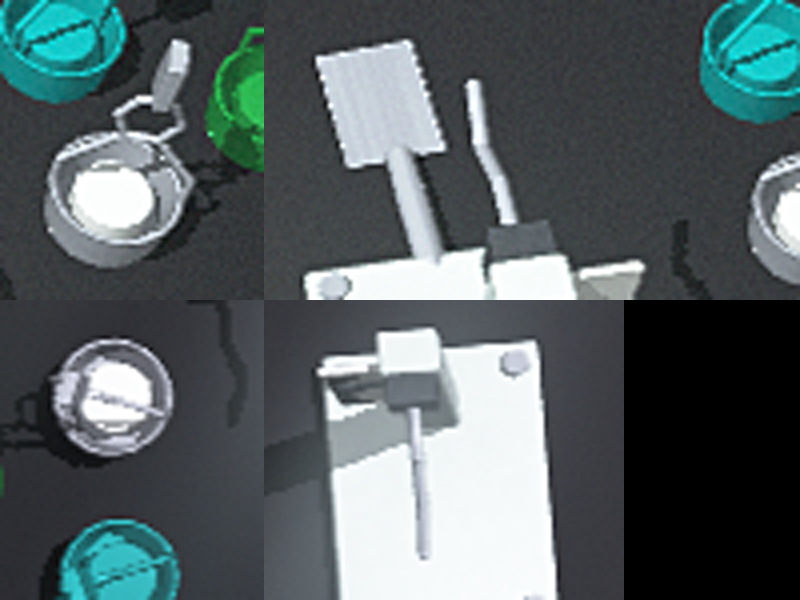

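The crops show the tab top at scene ≈(465,211) and top ≈(197,243). The bail runs nearly along world y, with feet at scene (435,240) and (467.5,246). The hook tip is at scene (362,216) and top (290,223).

```bash
cat > h.py <<'E'
import cv2,numpy as np
from workcell import ctrl,cams
M={"scene":([[457.3242273781332,0,316.72375368201267],[0,457.3242273781332,241.44249926193424],[0,0,1]],[[0.1037,0.8426,-0.5285,1.0522],[0.9946,-0.0841,0.061,-0.1346],[0.0069,-0.532,-0.8467,0.98],[0,0,0,1]]),
"top":([[573.370352396993,0,321.2244672073893],[0,573.370352396993,236.58044185371773],[0,0,1]],[[-0.0161,-0.9984,0.0538,0.4393],[-0.9998,0.0167,0.0109,-0.0756],[-0.0118,-0.0537,-0.9985,1.5948],[0,0,0,1]])}
M={k:(np.array(a),np.array(b)) for k,(a,b) in M.items()}
def ray(n,p):
    K,T=M[n];d=T[:3,:3]@np.linalg.solve(K,[p[0],p[1],1]);return T[:3,3],d/np.linalg.norm(d)
def onz(n,p,z):
    o,d=ray(n,p);return np.round(o+d*(z-o[2])/d[2],4)
def tri(a,b):
    o1,d1=ray("scene",a);o2,d2=ray("top",b)
    t=np.linalg.lstsq(np.c_[d1,-d2],o2-o1,rcond=None)[0]
    p,q=o1+d1*t[0],o2+d2*t[1];return np.round((p+q)/2,4),round(np.linalg.norm(p-q),4)
def proj(n,X):
    K,T=M[n];v=K@(T[:3,:3].T@(np.array(X)-T[:3,3]));return np.round(v[:2]/v[2],1)
E
python3 - <<'E'
from h import *
t=cv2.imread("pics/top0.png");s=cv2.imread("pics/scene0.png")
print("rim scene",onz("scene",(449.5,242),.036),"feet",onz("scene",(435,240),.036),onz("scene",(467.5,246.25),.036))
print("rim top",onz("top",(208,244.3),.036),"foot top",onz("top",(180+165/4,220+113/4),.036))
print("tab scene z.173",onz("scene",(465,211),.173),"top",onz("top",(197,243),.173))
print("tip",tri((362,216.5),(290,223)),"block end",tri((371,250.5),(287.3,187)))
print("base front corners",onz("top",(268,247),.018),onz("top",(323,242),.018), onz("top",(318.5,171),.018),onz("top",(264,175.5),.018))
# key: dark blob
for n,im,c in(("top",t,(390,243)),("scene",s,(243,257))):
    x,y=c;w=im[y-12:y+12,x-12:x+12].max(2)
    yy,xx=np.nonzero(w<70);print(n,"key px",xx.mean()+x-12,yy.mean()+y-12,len(xx),onz(n,(xx.mean()+x-12,yy.mean()+y-12),.072))
E
```

```text
rim scene [0.4968 0.2559 0.036 ] feet [0.4876 0.222  0.036 ] [0.5131 0.2963 0.036 ]
rim top [0.5074 0.2505 0.036 ] foot top [0.496  0.2144 0.036 ]
tab scene z.173 [0.5026 0.2535 0.173 ] top [0.5051 0.2493 0.173 ]
tip (array([0.5453, 0.0125, 0.2461]), np.float64(0.0005)) block end (array([0.6295, 0.0163, 0.2551]), np.float64(0.0014))
base front corners [0.498  0.0887 0.018 ] [ 0.5092 -0.063   0.018 ] [ 0.7064 -0.0538  0.018 ] [0.6965 0.0976 0.018 ]
top key px 390.0 242.6625 80 [ 0.5021 -0.2413  0.072 ]
scene key px 242.84516129032258 253.1548387096774 155 [ 0.5002 -0.2419  0.072 ]
```

```bash
cat >> h.py <<'E'
from scipy.spatial.transform import Rotation as Ro
def go(p,yaw):
    "delta to TCP p with tool down and tool y along the line of world angle yaw+90deg"
    s=ctrl.read_state();R=Ro.from_rotvec(s["tool_rot"])
    best=min((Ro.from_euler("z",yaw+k,degrees=True)*Ro.from_rotvec([np.pi,0,0]) for k in(0,180)),key=lambda T:(R.inv()*T).magnitude())
    print("t",round(s["time_s"],2),"tcp",np.round(s["ee_pos"],4),"F",np.round(s["ft_force"],2),"j7",round(s["joint_pos"][6],2),"rotdelta",np.round((R.inv()*best).as_rotvec(),3),
     "| cm now:",np.round(R.inv().apply(np.array(p)-s["ee_pos"])*100,2)," cm after rot:",np.round(best.inv().apply(np.array(p)-s["ee_pos"])*100,2))
E
python3 - <<'E'
from h import *
go((.5045,.252,.36),-18)
E
```

```text
t 0.1 tcp [ 0.2847 -0.6115  0.2438] F [-0.92 -0.41  0.92] j7 -0.08 rotdelta [-0.001  0.001  0.75 ] | cm now: [ 56.37 -69.02 -11.52]  cm after rot: [ -5.78 -88.92 -11.62]
```

>>> send_rows([
  {"translation": [0, 0, -1.2], "rotation": [0, 0, -0.184], "grip": 5},
  {"translation": [0, 0, -1.2], "rotation": [0, 0, -0.184], "grip": 5},
  {"translation": [0, 0, -1.2], "rotation": [0, 0, -0.184], "grip": 5},
  {"translation": [0, 0, -1.2], "rotation": [0, 0, -0.184], "grip": 5},
  {"translation": [0, 0, -1.2], "rotation": [0, 0, -0.184], "grip": 5},
  {"translation": [0, 0, -1.2], "rotation": [0, 0, -0.184], "grip": 5},
  {"translation": [0, 0, -1.2], "rotation": [0, 0, -0.184], "grip": 5},
  {"translation": [0, 0, -1.2], "rotation": [0, 0, -0.184], "grip": 5},
  {"translation": [0, 0, -1.2], "rotation": [0, 0, -0.184], "grip": 5},
  {"translation": [0, 0, -0.8], "rotation": [0, 0, -0.184], "grip": 5},
], force=30)

```text
time_s: 1.35
ee_pos: [0.2848, -0.6119, 0.3608]
tool_rot: [-1.309, -2.855, -0.0]
ft_force: [0.4, 0.4, -0.3]
opening: 0.0497
grasp_force: 0.0
```

>>> send_rows([
  {"translation": [0, 0, 0], "rotation": [0, 0, -0.184], "grip": 5},
  {"translation": [0, 0, 0], "rotation": [0, 0, -0.184], "grip": 5},
  {"translation": [0, 0, 0], "rotation": [0, 0, -0.184], "grip": 5},
  {"translation": [0, 0, 0], "rotation": [0, 0, 0], "grip": 5},
])

```text
time_s: 1.85
ee_pos: [0.2847, -0.6118, 0.3601]
tool_rot: [-0.494, -3.102, -0.002]
ft_force: [-0.3, 0.1, 0.1]
opening: 0.0502
grasp_force: 0.0
```

```bash
python3 - <<'E'
from h import *
go((.5045,.252,.36),-18)
E
```

```text
t 1.85 tcp [ 0.2847 -0.6118  0.3601] F [-0.29  0.08  0.08] j7 2.15 rotdelta [ 0.001 -0.001 -0.001] | cm now: [ 5.91 88.94  0.09]  cm after rot: [5.790e+00 8.895e+01 1.000e-02]
```

>>> send_rows([
  {"translation": [-0.1, 4, 0], "rotation": [0, 0, 0], "grip": 5},
  {"translation": [-0.1, 4.6, 0], "rotation": [0, 0, 0], "grip": 5},
  {"translation": [-0.1, 4.6, 0], "rotation": [0, 0, 0], "grip": 5},
  {"translation": [-0.1, 4.6, 0], "rotation": [0, 0, 0], "grip": 5},
  {"translation": [-0.1, 4.6, 0], "rotation": [0, 0, 0], "grip": 5},
  {"translation": [-0.1, 4.6, 0], "rotation": [0, 0, 0], "grip": 5},
  {"translation": [-0.1, 4.6, 0], "rotation": [0, 0, 0], "grip": 5},
  {"translation": [-0.1, 4.6, 0], "rotation": [0, 0, 0], "grip": 5},
  {"translation": [-0.1, 4.6, 0], "rotation": [0, 0, 0], "grip": 5},
  {"translation": [-0.1, 4.6, 0], "rotation": [0, 0, 0], "grip": 5},
])

```text
time_s: 3.1
ee_pos: [0.4348, -0.1817, 0.3607]
tool_rot: [0.498, 3.102, -0.0]
ft_force: [0.6, -0.4, 0.8]
opening: 0.0497
grasp_force: 0.0
```

>>> send_rows([
  {"translation": [0.7, 4.6, 0], "rotation": [0, 0, 0], "grip": 5},
  {"translation": [0.7, 4.6, 0], "rotation": [0, 0, 0], "grip": 5},
  {"translation": [0.7, 4.6, 0], "rotation": [0, 0, 0], "grip": 5},
  {"translation": [0.7, 4.6, 0], "rotation": [0, 0, 0], "grip": 5},
  {"translation": [0.7, 4.6, 0], "rotation": [0, 0, 0], "grip": 5},
  {"translation": [0.7, 4.6, 0], "rotation": [0, 0, 0], "grip": 5},
  {"translation": [0.7, 4.6, 0], "rotation": [0, 0, 0], "grip": 5},
  {"translation": [0.9, 4.6, 0], "rotation": [0, 0, 0], "grip": 5},
  {"translation": [1, 4, 0], "rotation": [0, 0, 0], "grip": 5},
  {"translation": [0, 0, 0], "rotation": [0, 0, 0], "grip": 5},
])

```text
time_s: 4.35
ee_pos: [0.4947, 0.2295, 0.3605]
tool_rot: [-0.487, -3.102, -0.003]
ft_force: [-0.1, -0.3, -0.6]
opening: 0.05
grasp_force: 0.0
```

```bash
python3 - <<'E'
from h import *
go((.5045,.252,.161),-18)
for n in("scene","top"):
    d=cams.get_image(n);cv2.imwrite(f"pics/{n}1.png",d["pixels"][:,:,::-1])
s=cv2.imread("pics/scene1.png")
cv2.imwrite("pics/c1.png",cv2.resize(s[130:280,380:540],None,fx=4,fy=4,interpolation=cv2.INTER_CUBIC))
E
```

```text
t 4.35 tcp [0.4947 0.2295 0.3605] F [-0.09 -0.28 -0.65] j7 0.47 rotdelta [ 0.002 -0.002  0.002] | cm now: [-0.28  2.41 19.95]  cm after rot: [-0.24  2.45 19.95]
```

View pics/c1.png

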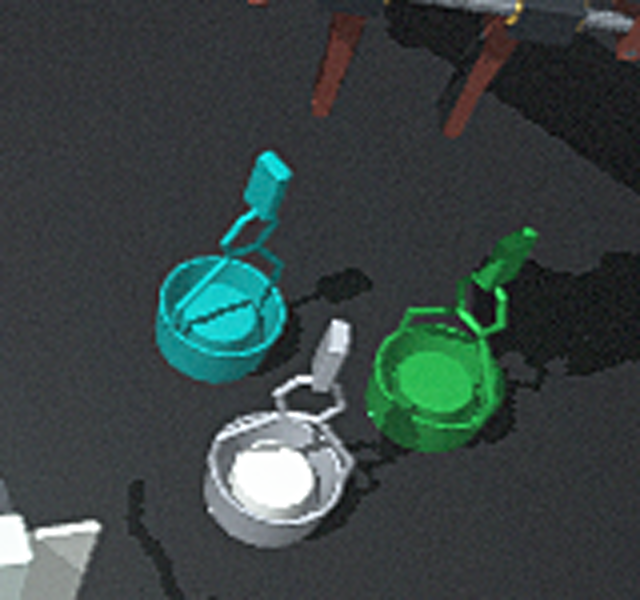

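The crop shows the fingertips at (320,110) and (452,130), square to the steel basket, whose tab top is at (338,328). I need to move 2.45 cm along tool y and then descend part way.

>>> send_rows([
  {"translation": [-0.2, 1.2, 0], "rotation": [0, 0, 0], "grip": 5},
  {"translation": [0, 1.2, 0], "rotation": [0, 0, 0], "grip": 5},
  {"translation": [0, 0, 3.9], "rotation": [0, 0, 0], "grip": 5},
  {"translation": [0, 0, 3.9], "rotation": [0, 0, 0], "grip": 5},
  {"translation": [0, 0, 3.9], "rotation": [0, 0, 0], "grip": 5},
  {"translation": [0, 0, 3.8], "rotation": [0, 0, 0], "grip": 5},
  {"translation": [0, 0, 0], "rotation": [0, 0, 0], "grip": 5},
])

```text
time_s: 5.32
ee_pos: [0.504, 0.2471, 0.2033]
tool_rot: [-0.491, -3.099, 0.004]
ft_force: [-0.5, -0.0, 1.3]
opening: 0.0502
grasp_force: 0.0
```

```bash
python3 - <<'E'
from h import *
go((.5045,.252,.161),-18)
for n in("scene","top"):
    d=cams.get_image(n);cv2.imwrite(f"pics/{n}2.png",d["pixels"][:,:,::-1])
s=cv2.imread("pics/scene2.png");t=cv2.imread("pics/top2.png")
f=lambda s,x,y:cv2.resize(s[y:y+100,x:x+66],None,fx=6,fy=6,interpolation=cv2.INTER_CUBIC)
cv2.imwrite("pics/c2.png",np.hstack([f(s,425,170),f(t,170,190)]))
F=[]
for i in range(20):
    cams.get_image("top");F.append(ctrl.read_state()["ft_force"])
print(np.mean(F,0),np.std(F,0))
E
```

```text
t 5.33 tcp [0.504  0.2471 0.2033] F [-0.52 -0.01  1.29] j7 0.3 rotdelta [-0.003 -0.004 -0.   ] | cm now: [0.09 0.49 4.23]  cm after rot: [0.11 0.48 4.23]
[-0.15869048  0.00097532  0.08399121] [0.56934036 0.65491747 0.4876923 ]
```

View pics/c2.png

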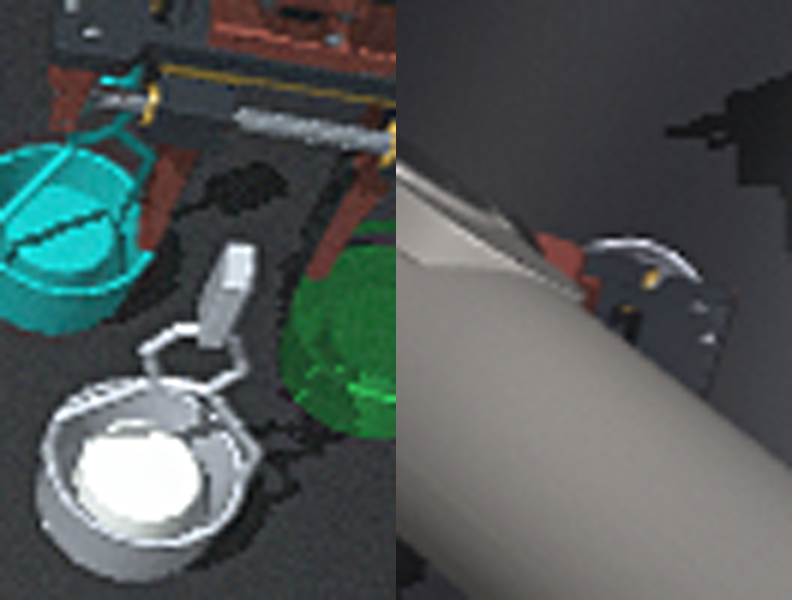

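The fingertips are at scene (449.5,212) and (478,216), and the tab top centre is at (465,212).

```bash
python3 - <<'E'
from h import *
go((.5045,.252,.161),-18)
a=onz("scene",(449.5,211.7),.1813);b=onz("scene",(478.3,216.3),.1813)
print(a,b,(a+b)/2,"tab",onz("scene",(425+240/6,170+258/6),.173))
E
```

```text
t 6.42 tcp [0.5052 0.2481 0.2056] F [-0.2  -0.   -0.27] j7 0.3 rotdelta [-0. -0.  0.] | cm now: [0.18 0.35 4.46]  cm after rot: [0.18 0.35 4.46]
[0.5068 0.2156 0.1813] [0.5248 0.2741 0.1813] [0.5158  0.24485 0.1813 ] tab [0.5079 0.252  0.173 ]
```

>>> send_rows([
  {"translation": [0.1, 0.4, 0], "rotation": [0, 0, 0], "grip": 5},
  {"translation": [0, 0, 1.6], "rotation": [0, 0, 0], "grip": 5},
  {"translation": [0, 0, 1.6], "rotation": [0, 0, 0], "grip": 5},
  {"translation": [0, 0, 1.2], "rotation": [0, 0, 0], "grip": 5},
  {"translation": [0, 0, 0], "rotation": [0, 0, 0], "grip": 3},
  {"translation": [0, 0, 0], "rotation": [0, 0, 0], "grip": 1.6},
  {"translation": [0, 0, 0], "rotation": [0, 0, 0], "grip": 0.5},
  {"translation": [0, 0, 0], "rotation": [0, 0, 0], "grip": 0.5},
  {"translation": [0, 0, 0], "rotation": [0, 0, 0], "grip": 0.5},
  {"translation": [0, 0, 0], "rotation": [0, 0, 0], "grip": 0.5},
], force=30)

```text
time_s: 7.68
ee_pos: [0.5056, 0.2523, 0.162]
tool_rot: [0.491, 3.103, 0.0]
ft_force: [0.1, -0.3, 1.8]
opening: 0.0097
grasp_force: 30.0
```

>>> send_rows([
  {"translation": [0, 0, -1], "rotation": [0, 0, 0], "grip": 0.5},
  {"translation": [0, 0, -3], "rotation": [0, 0, 0], "grip": 0.5},
  {"translation": [0, 0, -3], "rotation": [0, 0, 0], "grip": 0.5},
  {"translation": [0, 0, -4], "rotation": [0, 0, 0], "grip": 0.5},
  {"translation": [0, 0, -2], "rotation": [0, 0, 0], "grip": 0.5},
  {"translation": [0, 0, 0], "rotation": [0, 0, 0], "grip": 0.5},
])

```text
time_s: 8.43
ee_pos: [0.5059, 0.2525, 0.2926]
tool_rot: [0.491, 3.101, 0.002]
ft_force: [0.4, 0.5, -4.7]
opening: 0.0098
grasp_force: 30.0
```

```bash
python3 - <<'E'
from h import *
F=[]
for i in range(20):
    cams.get_image("top");F.append(ctrl.read_state()["ft_force"])
print(np.mean(F,0))
s=ctrl.read_state();print(s["opening"],s["grasp_force"])
# carry target: crown 60 mm before the seat, yaw 3 deg ; TCP = crown + 26.5+6 mm
x=np.array([np.cos(np.radians(3)),np.sin(np.radians(3))]);p=np.array([.569,.015])-.062*x
go((p[0],p[1],.2895),3)
E
```

```text
[-0.16704646 -0.01078124 -3.66976418]
0.010147702902030384 29.990913569927216
t 9.43 tcp [0.5055 0.2522 0.2917] F [-0.43 -0.52 -3.68] j7 0.37 rotdelta [ 0.     0.    -0.366] | cm now: [ -7.58 -22.82   0.22]  cm after rot: [  1.1  -24.02   0.22]
```

>>> send_rows([
  {"translation": [0, 0, 0], "rotation": [0, 0, -0.12], "grip": 0.5},
  {"translation": [0, 0, 0], "rotation": [0, 0, -0.12], "grip": 0.5},
  {"translation": [0, 0, 0], "rotation": [0, 0, -0.126], "grip": 0.5},
  {"translation": [1.1, -3, 0], "rotation": [0, 0, 0], "grip": 0.5},
  {"translation": [0, -4, 0], "rotation": [0, 0, 0], "grip": 0.5},
  {"translation": [0, -5, 0], "rotation": [0, 0, 0], "grip": 0.5},
  {"translation": [0, -5, 0], "rotation": [0, 0, 0], "grip": 0.5},
  {"translation": [0, -4, 0], "rotation": [0, 0, 0], "grip": 0.5},
  {"translation": [0, -3, 0], "rotation": [0, 0, 0], "grip": 0.5},
  {"translation": [0, 0, 0], "rotation": [0, 0, 0], "grip": 0.5},
])

```text
time_s: 10.68
ee_pos: [0.5072, 0.0088, 0.2914]
tool_rot: [0.074, -3.14, 0.002]
ft_force: [-0.3, -0.1, -3.5]
opening: 0.0098
grasp_force: 30.0
```

>>> send_rows([
  {"translation": [0, 0, 0], "rotation": [0, 0, 0], "grip": 0.5},
])

```text
time_s: 10.8
ee_pos: [0.507, 0.0128, 0.2919]
tool_rot: [-0.083, 3.14, 0.001]
ft_force: [0.2, 1.1, -3.9]
opening: 0.0097
grasp_force: 30.0
```

```bash
python3 - <<'E'
from h import *
x=np.array([np.cos(np.radians(3)),np.sin(np.radians(3))]);p=np.array([.569,.015])-.062*x
for n in("scene","top"):
    d=cams.get_image(n);cv2.imwrite(f"pics/{n}3.png",d["pixels"][:,:,::-1])
go((p[0],p[1],.2915),3)
s=cv2.imread("pics/scene3.png");t=cv2.imread("pics/top3.png")
f=lambda s,x,y:cv2.resize(s[y:y+100,x:x+66],None,fx=6,fy=6,interpolation=cv2.INTER_CUBIC)
cv2.imwrite("pics/c3.png",np.hstack([f(s,330,165),f(t,260,165)]))
for z in(0,.034):
  print(proj("scene",(p[0],p[1],.258-z)),)
E
```

```text
t 10.9 tcp [0.5069 0.0134 0.2919] F [-0.01 -0.12 -3.8 ] j7 1.2 rotdelta [0.    0.    0.002] | cm now: [-0.01 -0.17  0.04]  cm after rot: [-0.01 -0.17  0.04]
[359.  197.4]
[357.6 207.6]
```

View pics/c3.png

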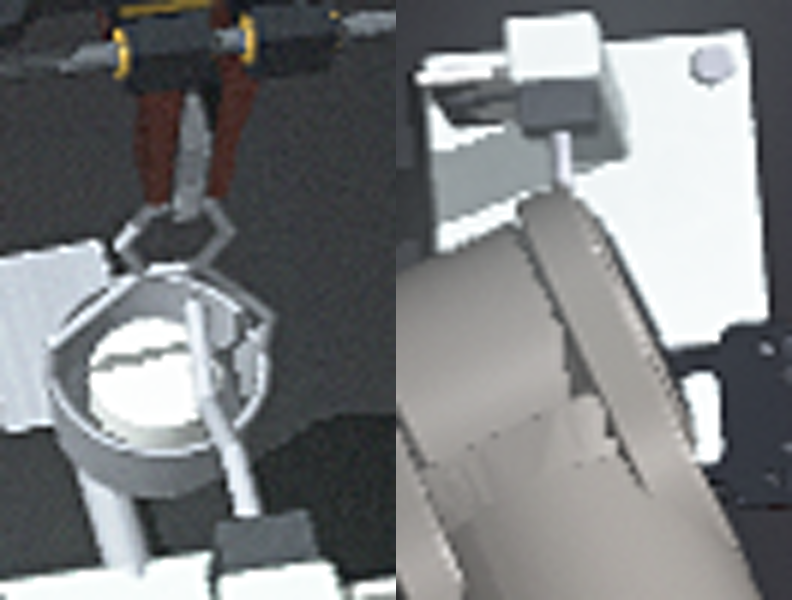

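The eye spans (117,245) to (237,232) in the scene crop, with its centre at about (359.5,204.7) px. The hook tip is at (362,215.5) and the bend at (364.2,231).

```bash
python3 - <<'E'
from h import *
e=onz("scene",(359.5,204.7),.241);t=onz("scene",(362,216.3),.249);s=onz("scene",(364.4,231),.233);b=onz("scene",(371,250.5),.251)
print("eye",e,"tip",t,"seat",s,"blk",b,"proj seat guess",proj("scene",(.569,.015,.233)))
print(np.degrees(np.arctan2(*(b-t)[1::-1])), np.degrees(np.arctan2(*(b-s)[1::-1])))
E
```

```text
eye [0.5127 0.0133 0.241 ] tip [0.5469 0.0123 0.249 ] seat [0.5712 0.0147 0.233 ] blk [0.627  0.0164 0.251 ] proj seat guess [364.4 230.1]
2.930185520173176 1.7450305797602113
```

```bash
python3 - <<'E'
from h import *
go((.570,.0145,.2915),3)
E
```

```text
t 10.9 tcp [0.5069 0.0134 0.2919] F [-0.01 -0.12 -3.8 ] j7 1.2 rotdelta [0.    0.    0.002] | cm now: [-6.3  -0.23  0.04]  cm after rot: [-6.3  -0.22  0.04]
```

>>> send_rows([
  {"translation": [0, -0.2, 0], "rotation": [0, 0, 0], "grip": 0.5},
  {"translation": [-0.9, 0, 0], "rotation": [0, 0, 0], "grip": 0.5},
  {"translation": [-0.9, 0, 0], "rotation": [0, 0, 0], "grip": 0.5},
  {"translation": [-0.9, 0, 0], "rotation": [0, 0, 0], "grip": 0.5},
  {"translation": [-0.9, 0, 0], "rotation": [0, 0, 0], "grip": 0.5},
  {"translation": [-0.9, 0, 0], "rotation": [0, 0, 0], "grip": 0.5},
  {"translation": [-0.9, 0, 0], "rotation": [0, 0, 0], "grip": 0.5},
  {"translation": [-0.9, 0, 0], "rotation": [0, 0, 0], "grip": 0.5},
  {"translation": [0, 0, 0], "rotation": [0, 0, 0], "grip": 0.5},
  {"translation": [0, 0, 0], "rotation": [0, 0, 0], "grip": 0.5},
])

```text
time_s: 12.15
ee_pos: [0.5698, 0.0133, 0.2916]
tool_rot: [0.082, -3.14, 0.0]
ft_force: [-0.3, -0.2, -3.6]
opening: 0.0097
grasp_force: 30.0
```

```bash
python3 - <<'E'
from h import *
d=cams.get_image("scene");cv2.imwrite("pics/scene4.png",d["pixels"][:,:,::-1])
go((.570,.0145,.2685),3)
s=cv2.imread("pics/scene4.png")
cv2.imwrite("pics/c4.png",cv2.resize(s[185:285,320:420],None,fx=6,fy=6,interpolation=cv2.INTER_CUBIC))
E
```

```text
t 12.2 tcp [0.5697 0.0133 0.2916] F [-0.64 -0.07 -3.87] j7 1.15 rotdelta [-0. -0.  0.] | cm now: [-0.03  0.12  2.31]  cm after rot: [-0.03  0.12  2.31]
```

View pics/c4.png

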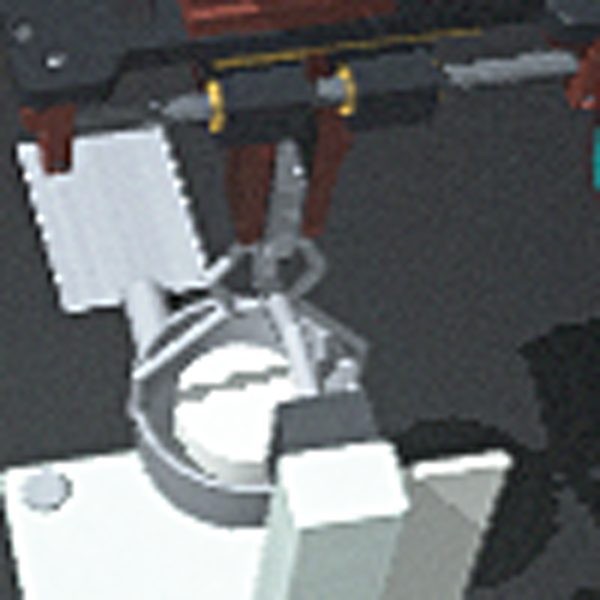

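The crop shows the hook bar running through the eye, with the tip at about (265,270) and the eye spanning (205–325, 240–300), so it is centred. Next I lower most of the way and measure the force.

>>> send_rows([
  {"translation": [0, 0.1, 0.6], "rotation": [0, 0, 0], "grip": 0.5},
  {"translation": [0, 0, 0.6], "rotation": [0, 0, 0], "grip": 0.5},
  {"translation": [0, 0, 0.6], "rotation": [0, 0, 0], "grip": 0.5},
  {"translation": [0, 0, 0.5], "rotation": [0, 0, 0], "grip": 0.5},
  {"translation": [0, 0, 0.5], "rotation": [0, 0, 0], "grip": 0.5},
  {"translation": [0, 0, 0.5], "rotation": [0, 0, 0], "grip": 0.5},
  {"translation": [0, 0, 0.5], "rotation": [0, 0, 0], "grip": 0.5},
  {"translation": [0, 0, 0], "rotation": [0, 0, 0], "grip": 0.5},
  {"translation": [0, 0, 0], "rotation": [0, 0, 0], "grip": 0.5},
])

```text
time_s: 13.32
ee_pos: [0.5699, 0.0143, 0.2538]
tool_rot: [0.082, -3.14, 0.0]
ft_force: [-2.4, 0.4, -2.1]
opening: 0.0098
grasp_force: 30.0
```

```bash
cat >> h.py <<'E'
def favg(n):
    F=[];P=[]
    for i in range(n):
        cams.get_image("scene");s=ctrl.read_state();F.append(s["ft_force"]);P.append(s["ee_pos"])
    print("F",np.round(np.mean(F,0),3),"P",np.round(np.mean(P,0),4),"t",s["time_s"])
E
python3 - <<'E'
from h import *
favg(12)
E
```

```text
F [-1.459 -0.217 -2.512] P [0.5699 0.0143 0.2537] t 13.925
```

>>> send_rows([
  {"translation": [0.1, 0, 0], "rotation": [0, 0, 0], "grip": 0.5},
  {"translation": [0.1, 0, 0], "rotation": [0, 0, 0], "grip": 0.5},
  {"translation": [0, 0, 0], "rotation": [0, 0, 0], "grip": 0.5},
  {"translation": [0, 0, 0], "rotation": [0, 0, 0], "grip": 0.5},
])

```text
time_s: 14.42
ee_pos: [0.5685, 0.0142, 0.254]
tool_rot: [-0.082, 3.139, 0.0]
ft_force: [2.9, 1.3, -2.5]
opening: 0.0097
grasp_force: 30.0
```

```bash
python3 - <<'E'
from h import *
favg(10)
E
```

```text
F [ 2.215  0.36  -2.573] P [0.5682 0.0141 0.2538] t 14.925
```

>>> send_rows([
  {"translation": [-0.1, 0, 0], "rotation": [0, 0, 0], "grip": 0.5},
  {"translation": [0, 0, 0.5], "rotation": [0, 0, 0], "grip": 0.5},
  {"translation": [0, 0, 0.5], "rotation": [0, 0, 0], "grip": 0.5},
  {"translation": [0, 0, 0.5], "rotation": [0, 0, 0], "grip": 0.5},
  {"translation": [0, 0, 0.5], "rotation": [0, 0, 0], "grip": 0.5},
  {"translation": [0, 0, 0.5], "rotation": [0, 0, 0], "grip": 0.5},
  {"translation": [0, 0, 0], "rotation": [0, 0, 0], "grip": 0.5},
  {"translation": [0, 0, 0], "rotation": [0, 0, 0], "grip": 0.5},
  {"translation": [0, 0, 0], "rotation": [0, 0, 0], "grip": 0.5},
])

```text
time_s: 16.05
ee_pos: [0.5689, 0.0142, 0.2288]
tool_rot: [0.082, -3.14, 0.0]
ft_force: [0.4, 0.2, 0.1]
opening: 0.0098
grasp_force: 30.0
```

```bash
python3 - <<'E'
from h import *
favg(20)
E
```

```text
F [-0.436  0.116 -0.695] P [0.5689 0.0142 0.2287] t 17.05
```

>>> send_rows([
  {"translation": [0, 0, 0.4], "rotation": [0, 0, 0], "grip": 0.5},
  {"translation": [0, 0, 0.4], "rotation": [0, 0, 0], "grip": 0.5},
  {"translation": [0, 0, 0], "rotation": [0, 0, 0], "grip": 0.5},
  {"translation": [0, 0, 0], "rotation": [0, 0, 0], "grip": 0.5},
  {"translation": [0, 0, 0], "rotation": [0, 0, 0], "grip": 0.5},
])

```text
time_s: 17.68
ee_pos: [0.569, 0.0143, 0.2208]
tool_rot: [-0.082, 3.14, 0.0]
ft_force: [0.0, -0.3, 1.0]
opening: 0.0099
grasp_force: 30.0
```

```bash
python3 - <<'E'
from h import *
favg(40)
E
```

```text
F [-0.023  0.673  0.036] P [0.569  0.0142 0.2207] t 19.675
```

>>> send_rows([
  {"translation": [0, 0.06, 0.02], "rotation": [0, 0, 0], "grip": 0.5},
  {"translation": [0, 0, 0], "rotation": [0, 0, 0], "grip": 0.5},
  {"translation": [0, 0, 0], "rotation": [0, 0, 0], "grip": 0.5},
])

```text
time_s: 20.05
ee_pos: [0.569, 0.0144, 0.2204]
tool_rot: [0.081, -3.14, 0.001]
ft_force: [0.4, -1.3, 0.5]
opening: 0.01
grasp_force: 30.0
```

```bash
python3 - <<'E'
from h import *
favg(25)
E
```

```text
F [ 0.414 -1.892  0.209] P [0.569  0.0147 0.2205] t 21.3
```

>>> send_rows([
  {"translation": [0, -0.04, 0], "rotation": [0, 0, 0], "grip": 0.5},
  {"translation": [0, 0, 0], "rotation": [0, 0, 0], "grip": 0.5},
  {"translation": [0, 0, 0], "rotation": [0, 0, 0], "grip": 0.5},
])

```text
time_s: 21.68
ee_pos: [0.569, 0.0147, 0.2205]
tool_rot: [-0.082, 3.14, 0.001]
ft_force: [0.5, -0.6, 0.0]
opening: 0.01
grasp_force: 30.0
```

```bash
python3 - <<'E'
from h import *
favg(16)
E
```

```text
F [0.647 0.497 0.035] P [0.569  0.0146 0.2205] t 22.475
```

>>> send_rows([
  {"translation": [0, 0, 0], "rotation": [0, 0, 0], "grip": 0.8},
  {"translation": [0, 0, 0], "rotation": [0, 0, 0], "grip": 0.9},
  {"translation": [0, 0, 0], "rotation": [0, 0, 0], "grip": 1.1},
  {"translation": [0, 0, 0], "rotation": [0, 0, 0], "grip": 1.3},
  {"translation": [0, 0, 0], "rotation": [0, 0, 0], "grip": 1.6},
  {"translation": [0, 0, 0], "rotation": [0, 0, 0], "grip": 2},
  {"translation": [0, 0, 0], "rotation": [0, 0, 0], "grip": 2.5},
  {"translation": [0, 0, 0], "rotation": [0, 0, 0], "grip": 3.2},
  {"translation": [0, 0, 0], "rotation": [0, 0, 0], "grip": 4},
  {"translation": [0, 0, 0], "rotation": [0, 0, 0], "grip": 4},
], force=4)

```text
time_s: 23.72
ee_pos: [0.569, 0.0144, 0.2205]
tool_rot: [-0.082, 3.14, -0.0]
ft_force: [-0.1, -0.4, -0.0]
opening: 0.0399
grasp_force: 0.0
```

```bash
python3 - <<'E'
from h import *
d=cams.get_image("scene");cv2.imwrite("pics/scene5.png",d["pixels"][:,:,::-1])
a=cv2.imread("pics/scene4.png");s=cv2.imread("pics/scene5.png")
cv2.imwrite("pics/c5.png",cv2.resize(s[185:285,310:420],None,fx=6,fy=6,interpolation=cv2.INTER_CUBIC))
favg(2)
E
```

```text
F [-0.016 -0.482  0.113] P [0.569  0.0144 0.2204] t 23.875
```

View pics/c5.png

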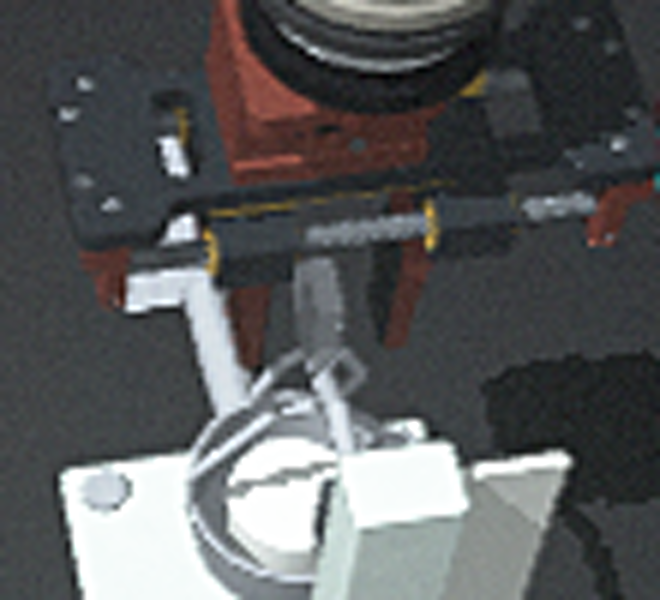

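The picture shows the basket hanging on the hook with the tab standing free between the open fingers, about (320,310) in the crop. I'll withdraw straight up.

>>> send_rows([
  {"translation": [0, 0, -1], "rotation": [0, 0, 0], "grip": 4},
  {"translation": [0, 0, -1.5], "rotation": [0, 0, 0], "grip": 4},
  {"translation": [0, 0, -1.5], "rotation": [0, 0, 0], "grip": 4},
  {"translation": [0, 0, -2], "rotation": [0, 0, 0], "grip": 4},
  {"translation": [0, 0, -4], "rotation": [0, 0, 0], "grip": 4},
  {"translation": [0, 0, -4], "rotation": [0, 0, 0], "grip": 4},
  {"translation": [0, 0, 0], "rotation": [0, 0, 0], "grip": 4},
])

```text
time_s: 24.75
ee_pos: [0.5704, 0.0154, 0.3648]
tool_rot: [-0.082, 3.134, 0.0]
ft_force: [0.3, 0.7, -0.4]
opening: 0.0396
grasp_force: 0.0
```

```bash
python3 - <<'E'
from h import *
go((.501,-.2416,.36),3)
d=cams.get_image("scene");cv2.imwrite("pics/scene6.png",d["pixels"][:,:,::-1])
E
```

```text
t 24.75 tcp [0.5704 0.0154 0.3648] F [ 0.34  0.69 -0.39] j7 1.2 rotdelta [-0.     0.006 -0.   ] | cm now: [  8.27 -25.3    0.43]  cm after rot: [  8.27 -25.3    0.48]
```

>>> send_rows([
  {"translation": [1, -3, 0], "rotation": [0, 0, 0], "grip": 4},
  {"translation": [1.4, -4, 0], "rotation": [0, 0, 0], "grip": 2},
  {"translation": [1.4, -4.3, 0], "rotation": [0, 0, 0], "grip": 0},
  {"translation": [1.4, -5, 0], "rotation": [0, 0, 0], "grip": 0},
  {"translation": [1.4, -4.5, 0], "rotation": [0, 0, 0], "grip": 0},
  {"translation": [1.4, -4, 0], "rotation": [0, 0, 0], "grip": 0},
  {"translation": [0, 0, 0], "rotation": [0, 0, 0], "grip": 0},
  {"translation": [0, 0, 0], "rotation": [0, 0, 0], "grip": 0},
  {"translation": [0, 0, 0], "rotation": [0, 0, 0], "grip": 0},
  {"translation": [0, 0, 0], "rotation": [0, 0, 0], "grip": 0},
], force=10)

```text
time_s: 26.05
ee_pos: [0.5024, -0.2362, 0.3605]
tool_rot: [-0.085, 3.14, 0.0]
ft_force: [0.1, -0.1, 0.5]
opening: 0.0006
grasp_force: 0.0
```

```bash
python3 - <<'E'
from h import *
go((.501,-.2416,.100),3)
d=cams.get_image("scene");cv2.imwrite("pics/scene7.png",d["pixels"][:,:,::-1])
b=cv2.imread("pics/scene6.png");a=cv2.imread("pics/scene7.png")
print("basket motion between frames",np.abs(a[215:300,330:390].astype(int)-b[215:300,330:390]).mean())
cv2.imwrite("pics/c7.png",cv2.resize(a[180:340,180:400],None,fx=3.6,fy=3.6,interpolation=cv2.INTER_CUBIC))
E
```

```text
t 26.05 tcp [ 0.5024 -0.2362  0.3605] F [ 0.15 -0.08  0.54] j7 1.7 rotdelta [0.    0.    0.002] | cm now: [ 0.17 -0.54 26.05]  cm after rot: [ 0.16 -0.54 26.05]
basket motion between frames 13.26921568627451
```

View pics/c7.png

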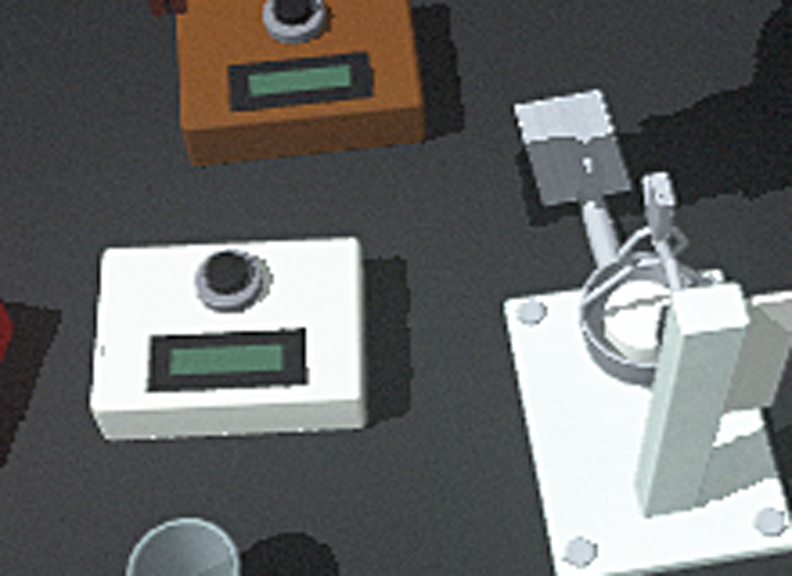

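The basket hangs on the hook and the fingers are clear of it. The key top is at crop (229,272), or scene (243.6,255.6). I'll check the key position and that the basket is at rest.

```bash
python3 - <<'E'
from h import *
print(onz("scene",(243.6,255.6),.072),onz("top",(390,242.7),.072))
go((.503,-.241,.100),3)
a=cv2.imread("pics/scene7.png").astype(int)
d=cams.get_image("scene")["pixels"][:,:,::-1].astype(int);print(np.abs(a-d)[225:300,345:390].mean())
E
```

```text
[ 0.5069 -0.2403  0.072 ] [ 0.502  -0.2413  0.072 ]
t 26.1 tcp [ 0.5023 -0.2364  0.3605] F [ 0.21  1.45 -0.5 ] j7 1.7 rotdelta [-0.     0.     0.002] | cm now: [-0.05 -0.46 26.05]  cm after rot: [-0.05 -0.46 26.05]
2.3986172839506175
```

>>> send_rows([
  {"translation": [0.1, -0.5, 3], "rotation": [0, 0, 0], "grip": 0},
  {"translation": [0, 0, 5], "rotation": [0, 0, 0], "grip": 0},
  {"translation": [0, 0, 5], "rotation": [0, 0, 0], "grip": 0},
  {"translation": [0, 0, 5], "rotation": [0, 0, 0], "grip": 0},
  {"translation": [0, 0, 4], "rotation": [0, 0, 0], "grip": 0},
  {"translation": [0, 0, 2], "rotation": [0, 0, 0], "grip": 0},
  {"translation": [0, 0, 0], "rotation": [0, 0, 0], "grip": 0},
  {"translation": [0, 0, 0], "rotation": [0, 0, 0], "grip": 0},
  {"translation": [0, 0, 0], "rotation": [0, 0, 0], "grip": 0},
])

```text
time_s: 27.28
ee_pos: [0.5023, -0.2428, 0.122]
tool_rot: [-0.082, 3.138, -0.002]
ft_force: [-0.2, -0.1, 0.8]
opening: 0.0003
grasp_force: 0.0
```

```bash
python3 - <<'E'
from h import *
go((.503,-.241,.094),3)
a=cv2.imread("pics/scene7.png").astype(int)
d=cams.get_image("scene")["pixels"][:,:,::-1].astype(int);print(np.abs(a-d)[225:300,345:390].mean())
cv2.imwrite("pics/c8.png",cv2.resize(d.astype(np.uint8)[200:300,190:290],None,fx=5,fy=5,interpolation=cv2.INTER_CUBIC))
E
```

```text
t 27.27 tcp [ 0.5023 -0.2428  0.122 ] F [-0.23 -0.1   0.81] j7 1.48 rotdelta [-0.001  0.002 -0.   ] | cm now: [-0.08  0.18  2.8 ]  cm after rot: [-0.08  0.18  2.8 ]
3.7369876543209877
```

View pics/c8.png

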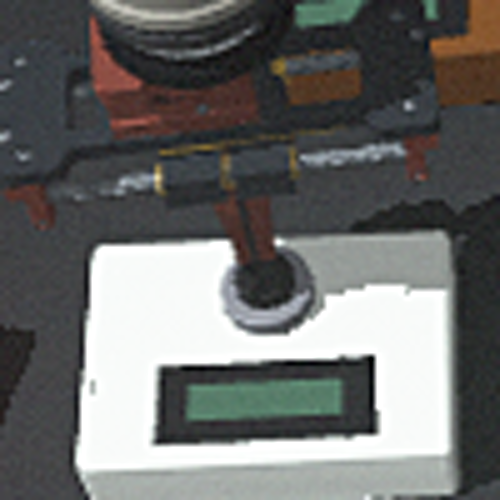

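The closed fingertips are right above the key, at crop (258,262) against the key at (265,285). I'll go down to just above it and confirm the basket is at rest.

>>> send_rows([
  {"translation": [-0.2, 0.15, 1], "rotation": [0, 0, 0], "grip": 0},
  {"translation": [0, 0, 1], "rotation": [0, 0, 0], "grip": 0},
  {"translation": [0, 0, 0], "rotation": [0, 0, 0], "grip": 0},
  {"translation": [0, 0, 0], "rotation": [0, 0, 0], "grip": 0},
  {"translation": [0, 0, 0], "rotation": [0, 0, 0], "grip": 0},
  {"translation": [0, 0, 0], "rotation": [0, 0, 0], "grip": 0},
  {"translation": [0, 0, 0], "rotation": [0, 0, 0], "grip": 0},
])

```text
time_s: 28.2
ee_pos: [0.5033, -0.2409, 0.1006]
tool_rot: [-0.082, 3.14, -0.0]
ft_force: [-0.3, -0.7, 0.4]
opening: 0.0
grasp_force: 0.0
```

```bash
python3 - <<'E'
from h import *
ims=[cams.get_image("scene")["pixels"].astype(int)[225:300,345:390] for i in range(6)]
print([round(np.abs(i-ims[0]).mean(),2) for i in ims])
go((.503,-.241,.094),3)
E
```

```text
[np.float64(0.0), np.float64(2.36), np.float64(2.45), np.float64(2.4), np.float64(2.34), np.float64(2.43)]
t 28.5 tcp [ 0.5032 -0.2409  0.1005] F [-0.91  0.67 -0.6 ] j7 1.46 rotdelta [-0.  0. -0.] | cm now: [ 0.02 -0.01  0.65]  cm after rot: [ 0.02 -0.01  0.65]
```

At rest: the frame differences are only noise. Now I press to about 4 mm first.

>>> send_rows([
  {"translation": [0, 0, 0.4], "rotation": [0, 0, 0], "grip": 0},
  {"translation": [0, 0, 0.3], "rotation": [0, 0, 0], "grip": 0},
  {"translation": [0, 0, 0.3], "rotation": [0, 0, 0], "grip": 0},
  {"translation": [0, 0, 0], "rotation": [0, 0, 0], "grip": 0},
])

```text
time_s: 29.0
ee_pos: [0.5032, -0.2409, 0.0904]
tool_rot: [0.082, -3.14, 0.0]
ft_force: [-1.0, -0.4, 3.9]
opening: 0.0006
grasp_force: 1.8
```

>>> send_rows([
  {"translation": [0, 0, 0.2], "rotation": [0, 0, 0], "grip": 0},
  {"translation": [0, 0, 0], "rotation": [0, 0, 0], "grip": 0},
])

```text
time_s: 29.25
ee_pos: [0.5032, -0.2409, 0.0885]
tool_rot: [0.082, -3.14, 0.0]
ft_force: [-1.7, -0.0, 4.2]
opening: 0.0005
grasp_force: 2.4
```

>>> send_rows([
  {"translation": [0, 0, 0.1], "rotation": [0, 0, 0], "grip": 0},
  {"translation": [0, 0, 0], "rotation": [0, 0, 0], "grip": 0},
])

```text
time_s: 29.5
ee_pos: [0.5032, -0.2409, 0.0883]
tool_rot: [0.082, -3.14, 0.001]
ft_force: [-4.3, -0.4, 11.7]
opening: 0.0005
grasp_force: 6.0
```

>>> send_rows([
  {"translation": [0, 0, 0.05], "rotation": [0, 0, 0], "grip": 0},
  {"translation": [0, 0, 0], "rotation": [0, 0, 0], "grip": 0},
])

```text
time_s: 29.75
ee_pos: [0.5033, -0.2409, 0.0882]
tool_rot: [0.082, -3.14, 0.002]
ft_force: [-4.9, 0.7, 15.6]
opening: 0.0009
grasp_force: 8.0
```

The key is at its stop: the fingertips are at 66 mm and the force is above 15 N. Releasing.

>>> send_rows([
  {"translation": [0, 0, -0.5], "rotation": [0, 0, 0], "grip": 0},
  {"translation": [0, 0, -0.5], "rotation": [0, 0, 0], "grip": 0},
  {"translation": [0, 0, -2], "rotation": [0, 0, 0], "grip": 0},
  {"translation": [0, 0, -4], "rotation": [0, 0, 0], "grip": 0},
  {"translation": [0, 0, -4], "rotation": [0, 0, 0], "grip": 0},
  {"translation": [0, 0, -4], "rotation": [0, 0, 0], "grip": 0},
  {"translation": [0, 0, 0], "rotation": [0, 0, 0], "grip": 0},
  {"translation": [0, 0, 0], "rotation": [0, 0, 0], "grip": 0},
])

```text
time_s: 30.75
ee_pos: [0.5028, -0.2409, 0.2369]
tool_rot: [0.082, -3.14, 0.0]
ft_force: [-1.2, -0.2, -0.6]
opening: 0.0004
grasp_force: 0.0
```

```bash
python3 - <<'E'
from h import *
a=cv2.imread("pics/scene7.png").astype(int)
d=cams.get_image("scene")["pixels"][:,:,::-1].astype(int);print(np.abs(a-d)[225:300,345:390].mean())
for k in ((243.6,255.6),):
    w=d[248:262,236:252].max(2);yy,xx=np.nonzero(w<70);print(xx.mean()+236,yy.mean()+248)
    w=a[248:262,236:252].max(2);yy,xx=np.nonzero(w<70);print(xx.mean()+236,yy.mean()+248)
s=ctrl.read_state();print(s["time_s"],s["ee_pos"],s["dq"].round(3))
ctrl.hand_in()
E
```

```text
3.649679012345679
242.77064220183487 255.39449541284404
242.82407407407408 255.40740740740742
30.8 [ 0.50247279 -0.24085418  0.23627802] [-0.004  0.012  0.007  0.006  0.002 -0.002 -0.001]
the job is handed in; nothing more can be done
```

The basket is hanging by its eye on the balance hook, let go close to balance (about 0.1 N measured). Once it was at rest I pressed the key to its stop and let it up, then handed the job in at 30.8 s; no verdict was returned.

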